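Unlock the slicer hatch and feed a beetroot past its sprung flap

ROBOT

A 6-joint arm with a two-finger parallel gripper is mounted at the origin on the work surface. World frame = base frame: x ahead of the robot, y to its left, z up, the work surface at z = 0. Lengths are in mm, angles in rad, forces in N, time in s.
With the tool pointing down it reaches from about 275 to 850 mm from the base axis. Payload 5.2 kg.
Tool frame: the origin (TCP) lies between the finger pads; the fingertips stand 25 mm ahead of it and the grasp point (between the pads) lies 6 mm ahead of it; z points along the fingers, y is the direction in which the jaws open and shut (so a half turn about z gives the same grasp; the last joint's range is limited). The gripper opens to 85 mm and grips with 20 to 120 N. Pads are 22 mm wide; open, the fingers measure 114 mm over their backs; the gripper's body (76 mm by 85 mm) begins 54 mm behind the grasp point. The pads swing forward as they close: fully open they stand 13 mm farther back than shut.
Start: joints at [1.061, 0.259, 1.535, -0, 1.348, -0.203], TCP at [166.083, 524.33, 256.31] pointing down, gripper open.
Joint ranges: [-3.14, 3.14], [-0.91, 2.08], [0.19, 2.58], [-1.22, 4.36], [0.22, 2.71], [-3.12, 3.12]. Speed limits (rad/s): [2.57, 2.57, 3.14, 3.14, 3.14, 3.14].

INTERFACE

Orientations are given as a unit quaternion [w, x, y, z].
In Python, from plant import monitor, eyes, ctrl gives the robot as it stands.
- The arm moves only by the tool move_arm, never from a script. Its argument "rows" is a list of rows, each a list of 3 entries, a list of its own where there are three numbers: the turn, a rotation vector about the tool's x, y, z in degrees, then the shift along the tool's x, y, z in m, then the opening, from 0 (shut) to 1 (fully open). A call has exactly 8 rows; each row shifts and turns the commanded pose from where the row before left it, along the tool's axes as they then stand; what a row does not reach is not made up. A row lasts 1/8 s, in which the tool goes at most 62.5 mm and 10.7 degrees, less where a joint would pass 70% of its speed; a pose out of reach is approached as far as the arm can. A call is refused whole if a number of a shift passes 0.0625 or a number of a turn 10.7, either way. A call with a gripper value outside its range is refused whole. The fingers move at their own pace and stop on an object; "grip_force" is the grip in N (left out, the last holds). Time passes only in rows, so rows that do not move let the fingers close, or fill a call up. It gives the time, the measured TCP pose, the force and the opening at its end, in the units of the state.
- monitor.observe(): the state, without advancing time (a new reading comes with each control period).
- eyes.capture(name): name is "side" or "top" or "wrist"; returns a dict with "image" (420x560x3 uint8, red, green, blue), "range_z" (420x560 float32, mm along the optical axis (not along the pixel's ray), 0 where there is no reading), "fx", "fy", "cx", "cy" (pixels), "camera_from_world" (4x4, takes a point from world to camera coordinates). Camera axes: x right, y up, looking along -z (the intrinsics and any distortion apply to the point x, -y, -z); pixel columns grow to the right and rows downward; lengths in mm; the calibration is good to about 2 mm. A picture is of the moment at which its call begins.
- ctrl.job_done(): hands the job in, once; it reports no verdict.
The state is a dict: "time": time; "qpos": joint angles; "qvel": joint speeds; "tau": joint torques, N m; "tool_pos": TCP position; "tcp_rot": TCP orientation; "ft_force": force on the tool from outside, world axes, zero at the start; "wrist_torque": the same for the moment, N m; "grip_width": opening from 0.0 (shut) to 1.0 (fully open).
Only numpy, scipy, OpenCV 4.12 (cv2) and the standard library are available. Lean on these libraries where they do the work, as an engineer would, in place of code of your own. Each camera call takes 0.05 s, during which the arm holds its last target. There are 200 camera calls.

TASK

Pull the plunger knob on the slicer's cover to free it and slide the cover open until the plunger springs fully home in its open-position hole, so that the cover is locked open. Then take the beetroot from the cutting board and push it in past the sprung flap in the hatch, so that it lies inside the slicer and the flap is shut again behind it. Leave the other things where they are.

Things in the scene. Friction and masses are not known exactly. Their poses are not given: they have to be found in the camera images.
- slicer: Stainless vegetable slicer fixed to the table, 430 mm wide; origin on the table under its deck. Its level axes: x to its back (away from the robot), y to its left, z up. Its deck slopes 35 degrees, facing the robot and rising away from it: up the slope is (cos35, 0, sin35), out of the deck is (-sin35, 0, cos35). All 'up the slope', 'along y' and 'out' below mean these
- hatch (a point): Centre of the feed hatch, on the deck's top surface; axes as the slicer's. The hatch is a hole 86 mm up the slope by 150 mm along y in the 5 mm thick deck, at first wholly under the cover. Slide rails 9 mm tall run along y beside the cover. Clear of the hood, a gripper may reach in here square to the deck
- hood (a point): Middle of the top front edge of the grey motor hood, 128 mm up the slope from the hatch and 75 mm out of the deck. Its front face stands square to the deck, along the whole width, so it leans over the deck and leaves no room for an upright gripper at the knob: work square to the deck there
- knob (a point): Centre of the black round knob (26 mm across, 18 mm tall) of the plunger on the cover; 33 mm out of the deck when home, 70 mm up the slope from the hatch. z here is the pull direction (out of the deck), y the way the cover opens, x up the slope. Below it is a bush 22 mm across, top 19 mm above the deck. At the start it has the hatch's y
- plunger (a joint): How far the spring plunger knob is pulled out, m: 0 home (its pin 8 mm deep in a hole), about 0.008 when the pin rides on the deck, 0.012 fully pulled (stop). The spring needs 6 N to start and 12 N fully out, and returns the knob when let go
- cover (a joint): Slide of the aluminium cover (170 mm along y, top 7 mm above the deck) along +y, m: 0 shut and locked, end stop 0.185; friction 2 N. The open-position hole lies at 0.148 to 0.168 (adjustable, not measured): with the knob let go the pin rides on the deck, springs into the hole when over it and stops the cover (3 mm play). Held fully pulled it passes over it
- flap (a joint): Angle of the white sprung flap, rad: 0 shut, 1.45 fully down. It fills the hatch 8 mm under the deck top, hinged along the hatch's up-slope edge (44 mm from the hatch centre); its other edge swings inward and down. 0.16 N m holds it shut, plus 0.12 N m per rad: pressing at the hatch centre takes 4 to 8 N, so the beetroot's weight alone does not open it
- beet_center (a point): Centre (half-way up) of the beetroot: a round, dark vegetable 56 mm across and 54 mm tall with a flat foot, a short stalk on top, 0.08 to 0.15 kg, standing on the cutting board. Its middle is the widest part. It is smaller than the onion beside it
- bay (a point): Point on the floor of the slicer's feed bay, 6 mm above the table, below the hatch; axes as the hatch's. The bay is walled all round: from about 75 mm in front to 95 mm behind this point, 92 mm to its right and 88 mm to its left
- board: White cutting board, fixed, 300 x 220 x 12 mm, origin under its centre
- onion: Bystander: brown onion 72 mm across, 62 mm tall, on the board, origin under its foot
- knife: Bystander: kitchen knife lying on the board, 270 mm long, 32 mm wide, 16 mm tall, along x, origin at the joint of blade and handle
- sauce: Bystander: white sauce bottle 60 mm across, 170 mm tall, to the right of the slicer
- jar: Bystander: glass jar 72 mm across, 100 mm tall, to the right
- bowl: Bystander: steel bowl 150 mm across, 60 mm tall, to the right
- shaker: Bystander: steel spice shaker 48 mm across, 90 mm tall, behind the board
Things that resemble listed ones, but are neither listed nor needed, are in the scene too. Leave any blue look-alike of the part that bears beet_center alone.

How it is judged (in metres and radians):
On the way, in this order (a step that is already met when the one before it is completed fails the run):
1. the plunger is pulled clear of its closed hole with the cover still shut (value of joint plunger above 0.006 m and value of joint cover below 0.01 m), for 0.02 s.
2. the cover is open (beyond 135 mm) and locked there, the plunger home within 3 mm (value of joint cover above 0.135 m and value of joint plunger below 0.003 m), for 0.2 s.
3. the flap is pushed open (beyond 0.4 rad) with the beetroot in the hatch (value of joint flap above 0.4 rad and distance between beet_center and hatch below 0.09 m), for 0.02 s.
At the end, for the whole second after the job is handed in: The beetroot lies inside the feed bay (centre less than 60 mm above the bay floor), the flap is shut (below 0.1 rad), and the cover is open beyond 135 mm with the plunger home (within 3 mm) in its open hole (all of step 2 and x of beet_center in the frame of bay between -0.09 and 0.11 m and y of beet_center in the frame of bay between -0.1 and 0.1 m and z of beet_center in the frame of bay between 0 and 0.06 m and value of joint flap below 0.1 rad); the robot touches nothing.
It fails at once if a bystander (onion, knife, sauce bottle, jar, bowl or shaker) is moved more than 40 mm (distance of any of onion, knife, sauce, jar, bowl, shaker from where it was at the start of the episode above 0.04 m).
It also fails if it takes over 70 s, if anything falls off the work surface, if the arm or the gripper's body presses on something with over 40 N, if the wrist force passes 120 N, or if a joint passes its speed limit or range.

## Working session

There is one attempt and no reset: what is moved stays moved. The work goes in short steps, Python scripts to look and compute and a tool call to move; the robot and the scene stay as the last step left them, time stands still between calls to the robot, and variables do not carry over. Pictures are saved under pics/ and viewed, about 8 in all and at most 12, crops included, and the job is handed in when it is done.

Besides the shell and the picture viewer there is one more tool, called after "Emit:" by a JSON object that holds its "name" and its "arguments", one argument or row to a line. move_arm: Moves the arm, as the interface text tells. Its arguments: {"type":"object","properties":{"rows":{"type":"array"},"grip_force":{"type":"number"}},"required":["rows"]}

```bash
ls; mkdir -p pics; cat > h.py <<'E'
import numpy as np, cv2
from scipy.spatial.transform import Rotation as R
from plant import monitor, eyes, ctrl
def cap(n):
    c=eyes.capture(n); np.savez(f'/tmp/{n}.npz',**c); return c
def load(n): return {k:v for k,v in np.load(f'/tmp/{n}.npz').items()}
def world(c):
    h,w=c['range_z'].shape; u,v=np.meshgrid(np.arange(w),np.arange(h)); z=c['range_z']
    p=np.stack([(u-c['cx'])/c['fx']*z,-(v-c['cy'])/c['fy']*z,-z,np.ones_like(z)],-1)
    return (p@np.linalg.inv(c['camera_from_world']).T)[...,:3]
def rot(s): q=s['tcp_rot']; return R.from_quat([q[1],q[2],q[3],q[0]])
E
python3 - <<'E'
from h import *
s=monitor.observe(); print(s)
for n in ['side','top']:
    c=cap(n); cv2.imwrite(f'pics/{n}1.png',c['image'][...,::-1]); print(n,c['fx'],c['cx'],c['cy'],np.linalg.inv(c['camera_from_world']).round(3).tolist())
E
```

```text
pics
{'time': 0.0, 'qpos': array([ 1.06120348e+00,  2.59347573e-01,  1.53609935e+00,  1.24631703e-05,
        1.34799589e+00, -2.02809748e-01]), 'qvel': array([-8.78902045e-04,  4.13487013e-05,  1.02078324e-03,  1.15169251e-03,
        9.09607843e-04,  4.31217196e-04]), 'tau': array([-1.50805630e-03, -4.46018350e+01, -2.90566331e+01, -6.60018941e-04,
        1.18469051e-02,  4.09248162e-05]), 'tool_pos': array([165.83246521, 523.89272513, 255.46566295]), 'tcp_rot': array([-3.28285427e-04,  1.52792031e-01,  9.88257932e-01, -8.64891951e-04]), 'ft_force': array([-0.11144233,  0.09640322, -0.37981633]), 'wrist_torque': array([-0.0143176 , -0.00958295, -0.05157091]), 'grip_width': 1.0002445287485673}
side 427.55659497911614 276.2961730915747 211.96826171036952 [[-0.988, 0.106, -0.109, 348.999], [-0.152, -0.743, 0.652, 820.159], [-0.012, 0.661, 0.75, 1199.726], [0.0, 0.0, 0.0, 1.0]]
top 456.4451732909526 279.56636843080264 214.42947807787178 [[0.003, 0.987, -0.163, 231.667], [-1.0, 0.005, 0.009, -24.705], [0.01, 0.163, 0.987, 1797.572], [0.0, 0.0, 0.0, 1.0]]
```

View pics/side1.png

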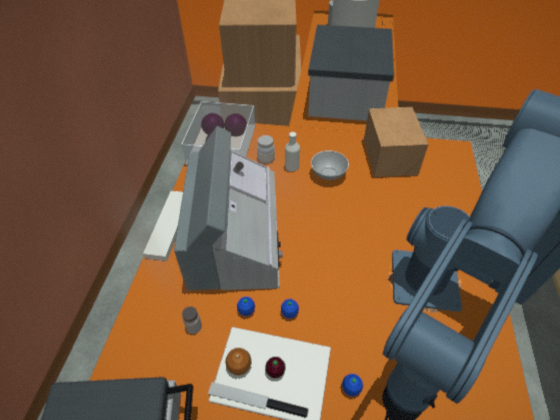

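View pics/top1.png

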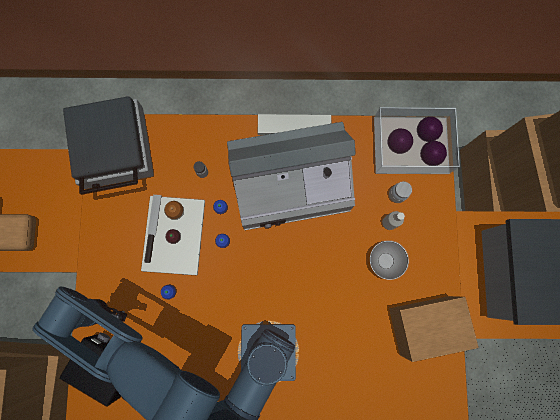

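Top view: beetroot candidates are the dark red one on the board (173,237), the onion (174,210), three blue look-alikes (220,207), (222,241), (168,292), and purple ones in a crate (400,140), (430,128), (433,153). I choose (173,237). The knob is at (327,172) and the cover is to its left and right. A dark open-position hole shows at about (283,177).

```bash
python3 - <<'E'
from h import *
t=load('top'); s=load('side'); W=world(t); Ws=world(s)
# crop mosaic
a=cv2.resize(t['image'][115:235,215:365],None,fx=4,fy=4,interpolation=cv2.INTER_CUBIC)
b=cv2.resize(t['image'][190:280,135:245],None,fx=2,fy=2)
b=cv2.resize(b,(200,164)); 
a[:164,:200]=b
cv2.imwrite('pics/crop1.png',a[...,::-1])
# deck plane from uncovered deck pixels left of cover
reg=W[185:205,245:300].reshape(-1,3); 
def plane(p):
    for _ in range(5):
        c=p.mean(0); n=np.linalg.svd(p-c)[2][2]; d=(p-c)@n; p=p[abs(d)<max(2,2*d.std())] if True else p
    n*=np.sign(n[2]); return c,n,d.std(),len(p)
for nm,r in [('deck top',reg),('deck side',Ws[225:265,228:262].reshape(-1,3))]:
    c,n,sd,k=plane(r); print(nm,c.round(1),n.round(4),'tilt',np.degrees(np.arccos(n[2])).round(2),'yaw',np.degrees(np.arctan2(-n[1],-n[0])).round(2),sd.round(2),k)
for nm,(u,v) in dict(knob=(327,172),hole=(283,177),beet=(173,237),onion=(174,210)).items(): print(nm,W[v,u].round(1))
for nm,(u,v) in dict(knob=(238,167),beet=(275,367)).items(): print('side',nm,Ws[v,u].round(1))
E
```

```text
deck top [572.3 -12.6 179.4] [0.9806 0.0081 0.1958] tilt 78.71 yaw -179.53 20.87 1100
deck side [571.2  61.2 177. ] [-0.5732 -0.0844  0.815 ] tilt 35.41 yaw 8.37 2.79 1108
knob [ 641.4 -205.6  240.4]
hole [630.7 -51.4 207.5]
beet [429.1 364.2  66.5]
onion [532.  362.9  74.2]
side knob [ 646.5 -199.9  232.9]
side beet [433.8 381.6  65.2]
```

View pics/crop1.png

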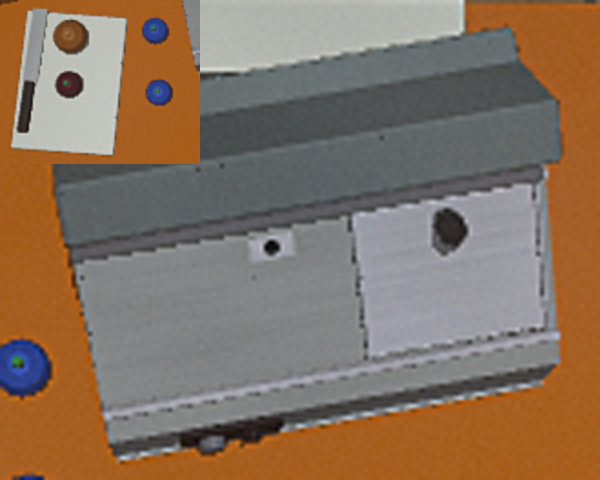

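```bash
cat >> h.py <<'E'
def axes(yaw):
    c,s=np.cos(np.radians(yaw)),np.sin(np.radians(yaw)); C,S=np.cos(np.radians(35)),np.sin(np.radians(35))
    return np.array([[c*C,s*C,S],[-s,c,0],[-c*S,-s*S,C]])  # rows: up, y, out
E
python3 - <<'E'
from h import *
from scipy.optimize import least_squares
for nm in ['top','side']:
    c=load(nm); W=world(c)
    A=axes(8.7); L=W@A.T
    reg=np.zeros(W.shape[:2],bool)
    reg[:]=(W[...,0]>520)&(W[...,0]<660)&(W[...,1]>-110)&(W[...,1]<110)&(W[...,2]>120)&(W[...,2]<215)
    p=W[reg]; o=p@A[2]; h,e=np.histogram(o,np.arange(o.min(),o.max(),1)); m=e[h.argmax()]+.5
    q=p[abs(o-m)<4]
    for _ in range(4):
        cc=q.mean(0); n=np.linalg.svd(q-cc,full_matrices=False)[2][2]; n*=np.sign(n[2]); d=(p-cc)@n; q=p[abs(d)<2.5]
    print(nm,'mode',m,len(q),'n',n.round(4),'tilt',np.degrees(np.arccos(n[2])).round(2),'yaw',np.degrees(np.arctan2(-n[1],-n[0])).round(2),'std',((q-cc)@n).std().round(2),'out of mean',(cc@A[2]).round(2))
    # knob: dark cluster
    K=(abs(L[...,2]-m-38)<10)&(abs(W[...,1]+203)<40)&(abs(W[...,0]-643)<40)
    k=L[K]; print(' knob local med',np.median(k,0).round(1),k.min(0).round(1),k.max(0).round(1),len(k), 'out over deck',(np.median(k[:,2])-m).round(1))
    # top-of-knob
    kt=k[k[:,2]>m+36]; print(' knobtop',kt.mean(0).round(1),kt.min(0).round(1),kt.max(0).round(1),len(kt))
    # hole: dark px
    g=c['image'].astype(int).sum(-1); H=reg&(abs(L[...,2]-m)<12)&(g<170)&(abs(W[...,1]+51)<30)&(W[...,0]>600)
    v,u=np.nonzero(H); print(' hole',L[H].mean(0).round(1) if len(u) else None,len(u),u.mean() if len(u) else 0,v.mean() if len(u) else 0)
    # hood front: points with out 20..70 above deck, up min by y
    for y0 in range(-250,150,80):
        S=(abs(L[...,1]-y0)<20)&(L[...,2]-m>25)&(L[...,2]-m<72)&(W[...,0]>560)&(L[...,2]-m>50)
        if S.any(): print('  hood front y',y0,np.percentile(L[S][:,0],[2,10,50]).round(1))
# beet
for nm in ['top','side']:
    c=load(nm); W=world(c); B=(abs(W[...,0]-435)<45)&(abs(W[...,1]-370)<45)&(W[...,2]>22)
    b=W[B]; f=lambda x: np.linalg.norm(b-x[:3],axis=1)-28
    r=least_squares(f,[432,370,39],loss='soft_l1',f_scale=2); print(nm,'beet',len(b),b.mean(0).round(1),b.min(0).round(1),b.max(0).round(1),'sphere',r.x.round(1))
E
```

```text
top mode -186.14201800402302 1085 n [-0.5646 -0.0947  0.8199] tilt 34.93 yaw 9.52 std 1.43 out of mean -186.12
 knob local med [ 631.7 -302.9 -148. ] [ 618.3 -314.4 -154.4] [ 642.6 -289.7 -142.3] 44 out over deck 38.2
 knobtop [ 630.6 -303.5 -146.5] [ 620.3 -314.4 -150. ] [ 642.6 -292.6 -142.3] 32
 hole [ 625.8 -144.9 -185.2] 10 282.5 176.2
  hood front y -250 [687.5 693.2 724.3]
  hood front y -170 [685.  690.6 721.5]
  hood front y -90 [682.7 694.6 736.1]
  hood front y -10 [689.7 694.8 735.6]
side mode -185.3669854144909 1772 n [-0.562  -0.1022  0.8208] tilt 34.84 yaw 10.31 std 1.27 out of mean -184.77
 knob local med [ 632.1 -300.2 -149.4] [ 620.2 -317.5 -156.8] [ 642.8 -288.9 -144.7] 43 out over deck 36.0
 knobtop [ 630.6 -303.4 -146.7] [ 620.2 -312.9 -149. ] [ 642.6 -290.7 -144.7] 21
 hole None 0 0 0
  hood front y -250 [687.8 692.4 728. ]
  hood front y -170 [685.6 696.5 738.7]
  hood front y -90 [701.2 736.  738.2]
  hood front y -10 [734.  735.1 736.1]
top beet 170 [433.5 368.4  57.7] [398.7 342.4  22.3] [463.  413.9  76.5] sphere [435.4 372.7  40.9]
side beet 352 [434.1 377.4  58.1] [408.2 347.   23.1] [462.5 398.7  77.1] sphere [435.5 370.   41.1]
```

```bash
cat >> h.py <<'E'
YAW=9.6; A=axes(YAW)
KN=None
def knobfit():
    out=[]
    for nm in ['top','side']:
        W=world(load(nm)); L=W@A.T
        reg=(W[...,0]>520)&(W[...,0]<660)&(W[...,1]>-110)&(W[...,1]<110)&(W[...,2]>120)&(W[...,2]<215)
        o=L[reg][:,2]; h,e=np.histogram(o,np.arange(o.min(),o.max(),1)); m=e[h.argmax()]+.5; m=np.median(o[abs(o-m)<3])
        k=L[(abs(L[...,2]-m-41)<6)&(abs(W[...,1]+203)<40)&(abs(W[...,0]-643)<40)]
        out.append([*((k.min(0)+k.max(0))/2)[:2],*k.mean(0)[:2],m,len(k)])
    return np.array(out)
def go(P,T):
    """P world target of TCP, T rows=tool axes in world. prints remaining turn (deg, tool), shift after turn"""
    s=monitor.observe(); r=rot(s); Rt=R.from_matrix(np.array(T).T)
    rv=np.degrees((r.inv()*Rt).as_rotvec()); d=np.array(P)-s['tool_pos']
    print('t',round(s['time'],2),'pos',s['tool_pos'].round(1),'turn',rv.round(2),'/8',(rv/8).round(2),'shift now',(r.inv().apply(d)/1000).round(4),'after turn',(Rt.inv().apply(d)/1000).round(4),'/8',(Rt.inv().apply(d)/8000).round(4),'F',s['ft_force'].round(1),'grip',round(s['grip_width'],3))
TD=[-A[0],A[1],-A[2]]   # square-to-deck tool axes x,y,z
E
python3 - <<'E'
from h import *
k=knobfit(); print(k.round(1))
u=k[:,[0,2]].mean(); y=k[:,[1,3]].mean(); m=k[:,4].mean()
K=A.T@[u,y,m+33]; Hh=A.T@[u-70,y,m]; print('knob',K.round(1),'hatch',Hh.round(1))
t=load('top'); Wt=world(t)@A.T
print('hole local',Wt[176:178,282:284].reshape(-1,3).mean(0).round(1),'travel',(Wt[176:178,282:284,1].mean()-y).round(1), 'up diff',(Wt[176:178,282:284,0].mean()-u).round(1))
G=A.T@[u,y,m+38+6+120]
go(G,TD); go([420,-120,420],TD); go([300,350,420],TD)
E
```

```text
[[ 626.5 -311.5  627.1 -312.3 -185.1   41. ]
 [ 627.5 -313.5  627.2 -312.8 -184.    32. ]]
knob [ 644.3 -208.   235.5] hatch [ 606.4 -214.4  168.3]
hole local [ 623.  -154.4 -183.2] travel 158.0 up diff -4.0
t 0.1 pos [165.9 523.9 255.6] turn [ -8.38 -34.37 -26.3 ] /8 [-1.05 -4.3  -3.29] shift now [-0.6102 -0.5877 -0.0865] after turn [-0.2749 -0.8014  0.086 ] /8 [-0.0344 -0.1002  0.0107] F [-0.1 -0.2  0.3] grip 1.001
t 0.1 pos [165.9 523.9 255.6] turn [ -8.38 -34.37 -26.3 ] /8 [-1.05 -4.3  -3.29] shift now [-0.4367 -0.5374 -0.1637] after turn [-0.2116 -0.6773 -0.0526] /8 [-0.0264 -0.0847 -0.0066] F [-0.1 -0.2  0.3] grip 1.001
t 0.1 pos [165.9 523.9 255.6] turn [ -8.38 -34.37 -26.3 ] /8 [-1.05 -4.3  -3.29] shift now [-0.1803 -0.1256 -0.1643] after turn [-0.1789 -0.1939 -0.0755] /8 [-0.0224 -0.0242 -0.0094] F [-0.1 -0.2  0.3] grip 1.001
```

Emit:
{"name": "move_arm", "arguments": {
  "rows": [
    [[-1.05,-4.3,-3.29],[-0.01,-0.005,-0.02],1],
    [[-1.05,-4.3,-3.29],[-0.01,-0.005,-0.02],1],
    [[-1.05,-4.3,-3.29],[-0.02,-0.02,-0.01],1],
    [[-1.05,-4.3,-3.29],[-0.02,-0.02,-0.01],1],
    [[-1.05,-4.3,-3.29],[-0.02,-0.03,-0.01],1],
    [[-1.05,-4.3,-3.29],[-0.02,-0.03,-0.01],1],
    [[-1.05,-4.3,-3.29],[-0.02,-0.03,0],1],
    [[-1.05,-4.3,-3.29],[-0.02,-0.03,0],1]
  ],
  "grip_force": 40
}}

```text
time: 1.1
tool_pos: [277.8, 342.6, 370.7]
tcp_rot: [0.301, -0.081, 0.95, 0.026]
ft_force: [0.9, -0.3, -0.8]
grip_width: 1.0
```

```bash
cat > g.py <<'E'
from h import *
import sys
U,Y,M=627.1,-312.5,-184.6   # knob up,y ; deck out level
def L(up,y,out): return A.T@np.array([U-70+up,Y+y,M+out])  # relative to hatch
E
python3 - <<'E'
from g import *
s=monitor.observe(); print(s['qpos'].round(2))
go(L(70,0,164),TD); go([420,-120,420],TD)
E
```

```text
[ 0.94 -0.21  1.89 -0.48  1.05 -0.65]
t 1.1 pos [277.8 342.6 370.7] turn [0.1  0.2  0.15] /8 [0.01 0.03 0.02] shift now [-0.1413 -0.6046  0.1338] after turn [-0.1433 -0.604   0.1344] /8 [-0.0179 -0.0755  0.0168] F [ 0.9 -0.3 -0.8] grip 1.0
t 1.1 pos [277.8 342.6 370.7] turn [0.1  0.2  0.15] /8 [0.01 0.03 0.02] shift now [-0.0788 -0.4801 -0.0048] after turn [-0.08   -0.4799 -0.0042] /8 [-0.01   -0.06   -0.0005] F [ 0.9 -0.3 -0.8] grip 1.0
```

Emit:
{"name": "move_arm", "arguments": {
  "rows": [
    [[0,0,0],[-0.005,-0.05,0],0.6],
    [[0,0,0],[-0.01,-0.06,0],0.6],
    [[0,0,0],[-0.01,-0.06,0],0.6],
    [[0,0,0],[-0.01,-0.06,0],0.6],
    [[0,0,0],[-0.01,-0.06,0],0.6],
    [[0,0,0],[-0.01,-0.06,0],0.6],
    [[0,0,0],[-0.01,-0.06,0],0.6],
    [[0,0,0],[-0.01,-0.06,0],0.6]
  ]
}}

```text
time: 2.1
tool_pos: [387.0, -20.0, 396.8]
tcp_rot: [0.283, -0.075, 0.956, 0.024]
ft_force: [2.0, 0.1, 0.6]
grip_width: 0.6
```

```bash
python3 - <<'E'
from g import *
s=monitor.observe(); print(s['qpos'].round(2))
go(L(70,0,124),TD)
E
```

```text
[-0.77 -0.47  1.96  0.47  1.31 -2.54]
t 2.1 pos [387.  -20.  396.8] turn [-0.18 -2.05 -0.61] /8 [-0.02 -0.26 -0.08] shift now [-0.098  -0.2267  0.166 ] after turn [-0.0896 -0.2282  0.1687] /8 [-0.0112 -0.0285  0.0211] F [2.  0.1 0.6] grip 0.6
```

Emit:
{"name": "move_arm", "arguments": {
  "rows": [
    [[0,-0.3,-0.1],[-0.011,-0.028,0.021],0.6],
    [[0,-0.3,-0.1],[-0.011,-0.028,0.021],0.6],
    [[0,-0.3,-0.1],[-0.011,-0.028,0.021],0.6],
    [[0,-0.3,-0.1],[-0.011,-0.028,0.021],0.6],
    [[0,-0.3,-0.1],[-0.011,-0.028,0.021],0.6],
    [[0,-0.3,-0.1],[-0.011,-0.028,0.021],0.6],
    [[0,-0.3,0],[-0.011,-0.028,0.021],0.6],
    [[0,0,0],[-0.011,-0.028,0.021],0.6]
  ]
}}

```text
time: 3.1
tool_pos: [588.4, -213.6, 304.7]
tcp_rot: [0.299, -0.079, 0.951, 0.024]
ft_force: [-0.5, 0.2, 0.4]
grip_width: 0.596
```

```bash
python3 - <<'E'
from g import *
s=monitor.observe(); print(s['qpos'].round(2))
go(L(70,0,124),TD); go(L(70,0,44),TD)
c=cap('wrist'); cv2.imwrite('pics/w1.png',c['image'][...,::-1])
W=world(c)@A.T-[U-70,Y,M]
K=(abs(W[...,0]-70)<30)&(abs(W[...,1])<35)&(W[...,2]>34)&(W[...,2]<50)
v,u=np.nonzero(K);k=W[K]; print(len(k), k.min(0).round(1),k.max(0).round(1),k.mean(0).round(1),u.mean(),v.mean(), np.percentile(k,[1,99],0).round(1))
D=(abs(W[...,0]-0)<60)&(abs(W[...,1]-150)<50)&(abs(W[...,2])<15); d=W[D]; 
if len(d): print('deck',len(d),np.median(d[:,2]))
D=(abs(W[...,0]-20)<30)&(abs(W[...,1])<70)&(abs(W[...,2]-7)<12); d=W[D]; print('cover',len(d),np.median(d[:,2]) if len(d) else 0)
E
```

```text
[-0.78  0.12  1.73  0.59  0.99 -2.78]
t 3.1 pos [ 588.4 -213.6  304.7] turn [-0.1  -0.1  -0.07] /8 [-0.01 -0.01 -0.01] shift now [-0.0062 -0.0037 -0.0021] after turn [-0.0062 -0.0037 -0.0021] /8 [-0.0008 -0.0005 -0.0003] F [-0.5  0.2  0.4] grip 0.596
t 3.1 pos [ 588.4 -213.6  304.7] turn [-0.1  -0.1  -0.07] /8 [-0.01 -0.01 -0.01] shift now [-0.0064 -0.0036  0.0779] after turn [-0.0062 -0.0037  0.0779] /8 [-0.0008 -0.0005  0.0097] F [-0.5  0.2  0.4] grip 0.596
1360 [ 54.6 -14.2  34.1] [80.5 11.5 42.1] [66.3 -1.2 39. ] 266.1301470588235 235.575 [[ 55.  -13.1  34.7]
 [ 79.1  10.8  40.9]]
deck 26005 -1.030699138986023
cover 19600 4.553239666966533
```

View pics/w1.png

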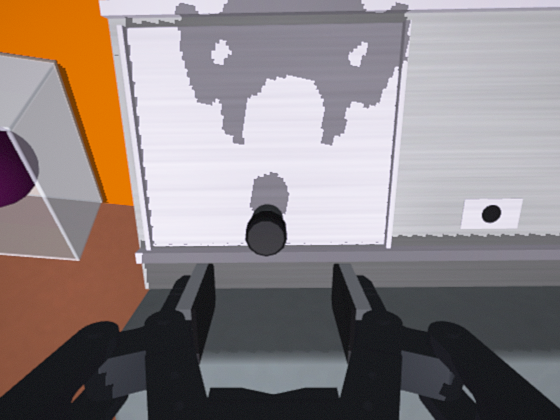

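The wrist view shows the knob at (267,233) on the cover, the open-position hole at (491,213), and the lower fingers clear of the hood.

```bash
python3 - <<'E'
from g import *
c=load('wrist'); W=world(c)@A.T-[U-70,Y,M]
for u,v in [(150,258),(170,257),(250,253),(330,250),(450,249),(540,246),(491,213)]: print(u,v,W[v,u].round(1))
D=(abs(W[...,0])<60)&(W[...,1]>100)&(W[...,1]<200)&(abs(W[...,2]+1)<3); d=W[D]; cc=d.mean(0); n=np.linalg.svd(d-cc,full_matrices=False)[2][2]; print(n.round(4))
# cover edges: y of cover left/right boundary and top edges along up
for v in (40,120,200): 
    row=W[v]; print(v,[ (u,row[u].round(1).tolist()) for u in (int(110+v*0.14)+22,int(405-v*0.06)-4)])
E
```

```text
150 258 [ 96.2 -84.8   7. ]
170 257 [ 95.6 -70.6   6.7]
250 253 [ 92.8 -13.5   6. ]
330 250 [91.3 43.7  4.2]
450 249 [ 90.1 128.9   5.2]
540 246 [ 88.7 194.2   2.9]
491 213 [ 65.  156.9  -0.7]
[ 3.0e-04  9.5e-03 -1.0e+00]
40 [(137, [-45.9, -78.6, 4.3]), (398, [-45.5, 77.1, 7.0])]
120 [(148, [0.7, -76.9, 4.7]), (393, [0.7, 79.3, 5.2])]
200 [(160, [53.9, -74.3, 4.6]), (389, [52.6, 80.6, 9.1])]
```

```bash
sed -i 's/^YAW=.*/YAW=10.7; A=axes(YAW)/' h.py
python3 - <<'E'
from h import *
A0=axes(9.6); K=A0.T@np.array([627.1-1.3,-312.5-.7,-184.6-.5+33]); k=A@K; print(k.round(2))
s=f"U,Y,M={k[0]:.1f},{k[1]:.1f},{k[2]-33:.1f}"
t=open('g.py').read().split('\n'); t[2]=s; open('g.py','w').write('\n'.join(t))
from g import *
go(L(70,0,104),TD); go(L(70,0,44),TD)
c=load('wrist'); W=world(c)@A.T-[U-70,Y,M]
for u,v in [(170,257),(330,250),(540,246),(491,213)]: print(u,v,W[v,u].round(1))
E
```

```text
[ 620.78 -324.66 -148.59]
t 3.15 pos [ 590.3 -216.8  303.1] turn [-0.84 -0.12 -1.09] /8 [-0.1  -0.02 -0.14] shift now [-0.0049 -0.0018  0.0163] after turn [-0.0048 -0.0021  0.0162] /8 [-0.0006 -0.0003  0.002 ] F [ 1.7 -4.2  0.5] grip 0.598
t 3.15 pos [ 590.3 -216.8  303.1] turn [-0.84 -0.12 -1.09] /8 [-0.1  -0.02 -0.14] shift now [-0.005  -0.0009  0.0762] after turn [-0.0048 -0.0021  0.0762] /8 [-0.0006 -0.0003  0.0095] F [ 1.7 -4.2  0.5] grip 0.598
170 257 [ 95.8 -70.6   8. ]
330 250 [93.2 43.7  4.3]
540 246 [ 93.1 194.3   1.3]
491 213 [ 68.8 157.3  -1.9]
```

Emit:
{"name": "move_arm", "arguments": {
  "rows": [
    [[-0.2,0,-0.3],[-0.001,-0.001,0.01],0.6],
    [[-0.2,0,-0.3],[-0.001,-0.001,0.01],0.6],
    [[-0.2,0,-0.3],[-0.001,0,0.01],0.6],
    [[-0.2,0,-0.2],[-0.001,0,0.01],0.6],
    [[0,0,0],[-0.001,0,0.01],0.6],
    [[0,0,0],[0,0,0.01],0.6],
    [[0,0,0],[0,0,0],0.6],
    [[0,0,0],[0,0,0],0.6]
  ]
}}

```text
time: 4.15
tool_pos: [626.2, -208.2, 259.6]
tcp_rot: [0.299, -0.09, 0.95, 0.028]
ft_force: [-0.5, -0.1, -1.0]
grip_width: 0.598
```

```bash
python3 - <<'E'
from g import *
go(L(70,0,44),TD)
c=cap('wrist'); cv2.imwrite('pics/w2.png',c['image'][...,::-1])
E
```

```text
t 4.15 pos [ 626.2 -208.2  259.6] turn [ 0.02 -0.05  0.17] /8 [ 0.   -0.01  0.02] shift now [ 0.0005 -0.0039  0.0195] after turn [ 0.0005 -0.0039  0.0195] /8 [ 0.0001 -0.0005  0.0024] F [-0.5 -0.1 -1. ] grip 0.598
```

View pics/w2.png

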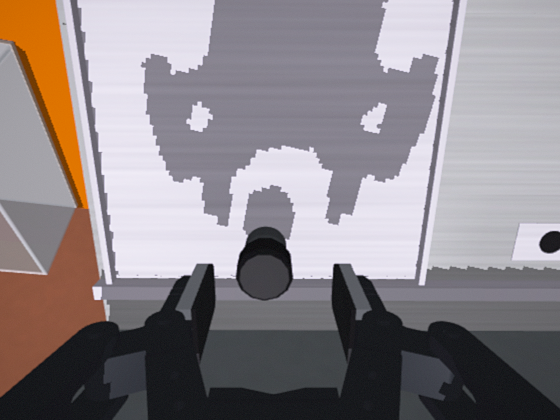

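The knob is at (265,270), about 4 mm to the −y side of the finger centre line (274), which matches the computed correction.

Emit:
{"name": "move_arm", "arguments": {
  "rows": [
    [[0,0,0],[0,-0.002,0.003],0.6],
    [[0,0,0],[0,-0.002,0.005],0.6],
    [[0,0,0],[0,0,0.006],0.6],
    [[0,0,0],[0,0,0.006],0.6],
    [[0,0,0],[0,0,0],0.5],
    [[0,0,0],[0,0,0],0.2],
    [[0,0,0],[0,0,0],0.2],
    [[0,0,0],[0,0,0],0.2]
  ],
  "grip_force": 60
}}

```text
time: 5.2
tool_pos: [638.0, -210.0, 243.3]
tcp_rot: [0.299, -0.09, 0.95, 0.028]
ft_force: [-2.1, 0.8, 1.1]
grip_width: 0.275
```

Emit:
{"name": "move_arm", "arguments": {
  "rows": [
    [[0,0,0],[0,0,0],0.1],
    [[0,0,0],[0,0,0],0.1],
    [[0,0,0],[0,0,0],0.1],
    [[0,0,0],[0,0,0],0.1],
    [[0,0,0],[0,0,0],0.1],
    [[0,0,0],[0,0,0],0.1],
    [[0,0,0],[0,0,0],0.1],
    [[0,0,0],[0,0,0],0.1]
  ]
}}

```text
time: 6.2
tool_pos: [638.1, -210.0, 243.3]
tcp_rot: [0.299, -0.09, 0.95, 0.028]
ft_force: [-4.9, -0.6, 3.3]
grip_width: 0.278
```

```bash
python3 - <<'E'
from g import *
go(L(70,0,44),TD); s=monitor.observe(); print(rot(s).inv().apply(s['ft_force']).round(1),(A@s['tool_pos']).round(2))
E
```

```text
t 6.2 pos [ 638.1 -210.   243.3] turn [ 0.02 -0.06  0.17] /8 [ 0.   -0.01  0.02] shift now [ 0.0004  0.0001 -0.0004] after turn [ 0.0004  0.0001 -0.0004] /8 [ 0.0001  0.     -0.    ] F [-4.9 -0.6  3.3] grip 0.278
[ 2.2  0.4 -5.5] [ 621.22 -324.81 -137.97]
```

Emit:
{"name": "move_arm", "arguments": {
  "rows": [
    [[0,0,0],[0,0,-0.002],0.1],
    [[0,0,0],[0,0,-0.002],0.1],
    [[0,0,0],[0,0,-0.002],0.1],
    [[0,0,0],[0,0,-0.002],0.1],
    [[0,0,0],[0,0,-0.003],0.1],
    [[0,0,0],[0,0,0],0.1],
    [[0,0,0],[0,0,0],0.1],
    [[0,0,0],[0,0,0],0.1]
  ]
}}

```text
time: 7.2
tool_pos: [632.6, -211.0, 251.0]
tcp_rot: [0.299, -0.09, 0.95, 0.028]
ft_force: [9.6, -0.0, -7.0]
grip_width: 0.275
```

```bash
python3 - <<'E'
from g import *
go(L(70,0,44),TD); s=monitor.observe(); print(rot(s).inv().apply(s['ft_force']).round(1),(A@s['tool_pos']).round(2))
E
```

```text
t 7.2 pos [ 632.6 -211.   251. ] turn [ 0.06 -0.06  0.1 ] /8 [ 0.01 -0.01  0.01] shift now [0.0003 0.0001 0.0091] after turn [0.0003 0.0001 0.0091] /8 [0.     0.     0.0011] F [ 9.6 -0.  -7. ] grip 0.275
[-3.7 -1.8 11.1] [ 621.12 -324.77 -128.45]
```

Emit:
{"name": "move_arm", "arguments": {
  "rows": [
    [[0,0,0],[0,0,-0.001],0.1],
    [[0,0,0],[0,0.005,0],0.1],
    [[0,0,0],[0,0.01,0],0.1],
    [[0,0,0],[0,0.01,0],0.1],
    [[0,0,0],[0,0.01,0],0.1],
    [[0,0,0],[0,0.01,0],0.1],
    [[0,0,0],[0,0.005,0],0.1],
    [[0,0,0],[0,0,0],0.1]
  ]
}}

```text
time: 8.2
tool_pos: [622.6, -161.3, 252.1]
tcp_rot: [0.299, -0.09, 0.95, 0.029]
ft_force: [9.3, 2.4, -8.0]
grip_width: 0.276
```

```bash
python3 - <<'E'
from g import *
go(L(70,140,55),TD); s=monitor.observe(); print(rot(s).inv().apply(s['ft_force']).round(1),(A@s['tool_pos']).round(2))
E
```

```text
t 8.2 pos [ 622.6 -161.3  252.1] turn [ 0.1  -0.04  0.11] /8 [ 0.01 -0.01  0.01] shift now [ 0.0002  0.0894 -0.0005] after turn [ 0.0004  0.0894 -0.0007] /8 [ 0.0001  0.0112 -0.0001] F [ 9.3  2.4 -8. ] grip 0.276
[-3.3  0.6 12. ] [ 621.21 -274.08 -127.28]
```

Emit:
{"name": "move_arm", "arguments": {
  "rows": [
    [[0,0,0],[0,0.01,0],0.1],
    [[0,0,0],[0,0.015,0],0.1],
    [[0,0,0],[0,0.015,0],0.1],
    [[0,0,0],[0,0.015,0],0.1],
    [[0,0,0],[0,0.015,0],0.1],
    [[0,0,0],[0,0.01,0],0.1],
    [[0,0,0],[0,0.008,0],0.1],
    [[0,0,0],[0,0,0],0.1]
  ]
}}

```text
time: 9.2
tool_pos: [606.2, -74.8, 252.4]
tcp_rot: [0.299, -0.09, 0.949, 0.028]
ft_force: [10.1, 3.9, -7.3]
grip_width: 0.277
```

```bash
python3 - <<'E'
from g import *
go(L(70,143,55),TD); s=monitor.observe(); print(rot(s).inv().apply(s['ft_force']).round(1),(A@s['tool_pos']).round(2), s['qpos'].round(2))
c=cap('top'); W=world(c)@A.T-[U-70,Y,M]
cv2.imwrite('pics/t2.png',cv2.resize(c['image'][115:235,215:365],None,fx=4,fy=4)[...,::-1])
E
```

```text
t 9.2 pos [606.2 -74.8 252.4] turn [ 0.08 -0.    0.13] /8 [ 0.01 -0.    0.02] shift now [ 0.0006  0.0044 -0.0003] after turn [ 0.0006  0.0044 -0.0003] /8 [ 0.0001  0.0005 -0.    ] F [10.1  3.9 -7.3] grip 0.277
[-4.6  1.9 12.1] [ 621.38 -186.09 -126.92] [-0.51  0.11  1.89  0.58  0.74 -2.63]
```

View pics/t2.png

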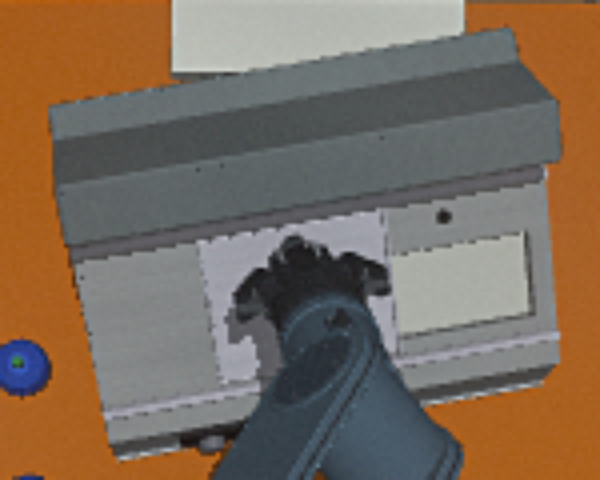

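The cover has slid with the knob. The hatch shows at crop (455,290) and the old hole at (444,216). Travel is about 139 mm.

Emit:
{"name": "move_arm", "arguments": {
  "rows": [
    [[0,0,0],[0,0.003,0],0.1],
    [[0,0,0],[0,0,0],0.35],
    [[0,0,0],[0,0,0.003],0.35],
    [[0,0,0],[0,0,0.002],0.35],
    [[0,0,0],[0,0.002,0],0.35],
    [[0,0,0],[0,0.002,0],0.35],
    [[0,0,0],[0,0.002,0],0.35],
    [[0,0,0],[0,0.001,0],0.35]
  ],
  "grip_force": 20
}}

```text
time: 10.25
tool_pos: [606.3, -65.4, 248.8]
tcp_rot: [0.299, -0.09, 0.95, 0.028]
ft_force: [0.5, -2.9, -0.5]
grip_width: 0.348
```

```bash
cat > p.py <<'E'
from g import *
s=monitor.observe(); print('toolF',rot(s).inv().apply(s['ft_force']).round(1),'rel hatch',(A@s['tool_pos']-[U-70,Y,M]).round(2),round(s['grip_width'],3),round(s['time'],2))
E
python3 p.py
```

```text
toolF [ 0.4 -3.   0.4] rel hatch [ 69.99 147.81  50.62] 0.348 10.25
```

Emit:
{"name": "move_arm", "arguments": {
  "rows": [
    [[0,0,0],[0,0.001,0],0.35],
    [[0,0,0],[0,0.001,0],0.35],
    [[0,0,0],[0,0.001,0],0.35],
    [[0,0,0],[0,0.001,0],0.35],
    [[0,0,0],[0,0.001,0],0.35],
    [[0,0,0],[0,0.001,0],0.35],
    [[0,0,0],[0,0.001,0],0.35],
    [[0,0,0],[0,0.001,0],0.35]
  ]
}}

```text
time: 11.25
tool_pos: [604.8, -57.3, 248.7]
tcp_rot: [0.299, -0.09, 0.95, 0.028]
ft_force: [0.4, 0.3, -0.2]
grip_width: 0.352
```

```bash
python3 p.py
```

```text
toolF [-0.2  0.2  0.4] rel hatch [ 69.93 156.08  50.52] 0.352 11.25
```

Emit:
{"name": "move_arm", "arguments": {
  "rows": [
    [[0,0,0],[0,0.001,0],0.35],
    [[0,0,0],[0,0.001,0],0.35],
    [[0,0,0],[0,0.001,0],0.35],
    [[0,0,0],[0,0.001,0],0.35],
    [[0,0,0],[0,0,0],0.35],
    [[0,0,0],[0,0,0],0.35],
    [[0,0,0],[0,0,0],0.35],
    [[0,0,0],[0,0,0],0.35]
  ]
}}

```text
time: 12.25
tool_pos: [604.1, -53.6, 248.7]
tcp_rot: [0.299, -0.09, 0.95, 0.028]
ft_force: [-0.4, -2.0, 0.4]
grip_width: 0.351
```

```bash
python3 p.py
```

```text
toolF [ 0.4 -1.9 -0.8] rel hatch [ 69.95 159.84  50.55] 0.351 12.25
```

Emit:
{"name": "move_arm", "arguments": {
  "rows": [
    [[0,0,0],[0,0.001,0],0.35],
    [[0,0,0],[0,0.001,0],0.35],
    [[0,0,0],[0,0.001,0],0.35],
    [[0,0,0],[0,0.001,0],0.35],
    [[0,0,0],[0,0,0],0.35],
    [[0,0,0],[0,0,0],0.35],
    [[0,0,0],[0,0,0],0.35],
    [[0,0,0],[0,0,0],0.35]
  ]
}}

```text
time: 13.25
tool_pos: [603.7, -51.3, 248.8]
tcp_rot: [0.299, -0.09, 0.95, 0.026]
ft_force: [0.3, -8.5, -1.9]
grip_width: 0.348
```

```bash
python3 p.py
```

```text
toolF [ 2.2 -8.4  0.9] rel hatch [ 70.04 162.2   50.61] 0.348 13.25
```

Force rises and the tool lags its command, so the pin has dropped in. I'll back off and check.

Emit:
{"name": "move_arm", "arguments": {
  "rows": [
    [[0,0,0],[0,-0.003,0],0.35],
    [[0,0,0],[0,0,0],0.6],
    [[0,0,0],[0,0,0],0.6],
    [[0,0,0],[0,0,-0.01],0.6],
    [[0,0,0],[0,0,-0.02],0.6],
    [[0,0,0],[0,0,-0.03],0.6],
    [[0,0,0],[0,0,-0.03],0.6],
    [[0,0,0],[0,0,-0.01],0.6]
  ]
}}

```text
time: 14.25
tool_pos: [547.4, -63.5, 333.0]
tcp_rot: [0.3, -0.09, 0.949, 0.027]
ft_force: [0.2, -1.0, 0.2]
grip_width: 0.6
```

```bash
python3 - <<'E'
import p
from g import *
c=cap('wrist'); cv2.imwrite('pics/w3.png',c['image'][...,::-1])
W=world(c)@A.T-[U-70,Y,M]
K=(abs(W[...,0]-70)<25)&(abs(W[...,1]-158)<30)&(W[...,2]>32)&(W[...,2]<60)
k=W[K]; print('knob',len(k),np.percentile(k,[1,50,99],0).round(1)); kt=k[k[:,2]>np.percentile(k[:,2],50)]; print(kt.mean(0).round(1))
D=(abs(W[...,0]-20)<25)&(abs(W[...,1]-158)<50)&(abs(W[...,2]-7)<8); print('cover top',np.median(W[D][:,2]).round(2))
c0=cap('side');W=world(c0)@A.T-[U-70,Y,M]
K=(abs(W[...,0]-70)<25)&(abs(W[...,1]-158)<30)&(W[...,2]>32)&(W[...,2]<60);k=W[K]; print('side',len(k),np.percentile(k,[1,50,99],0).round(1) if len(k) else 0)
E
```

```text
toolF [-0.1 -1.1 -0.2] rel hatch [ 71.14 160.63 152.63] 0.6 14.25
knob 1105 [[ 56.7 147.5  32.8]
 [ 67.8 159.1  39.5]
 [ 80.8 171.3  41.1]]
[ 68.7 159.3  40.1]
cover top 4.81
side 50 [[ 59.8 148.9  32.6]
 [ 72.  162.5  38.9]
 [ 82.1 172.5  44.7]]
```

View pics/w3.png

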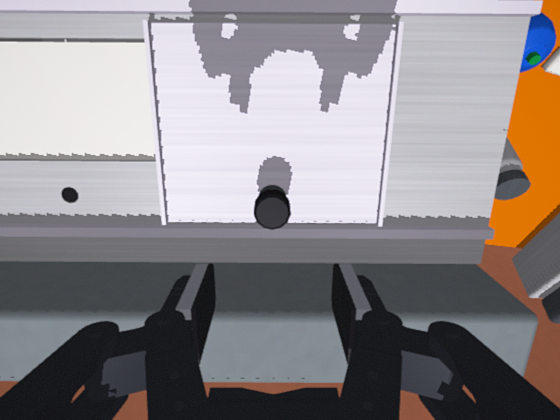

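The knob at (272,207) reads 41 mm out, as it did at the start, so the plunger is home with travel about 159 mm. The white flap is clear at (70,100). Next is the beetroot.

```bash
cat >> g.py <<'E'
cy,sy=np.cos(np.radians(YAW)),np.sin(np.radians(YAW))
TV=[[-cy,-sy,0],[-sy,cy,0],[0,0,-1]]
TV=[TV[0],TV[1],np.cross(TV[0],TV[1])]
B=np.array([435.4,371.,40.])
E
python3 - <<'E'
from g import *
print(TV[2]); go([435,371,220],TV)
c=load('wrist'); W=world(c)@A.T-[U-70,Y,M]
for v in range(30,50,2): print(v,W[v,70].round(1),end=' ')
print()
for v in range(146,164,2): print(v,W[v,70].round(1),end=' ')
print(W[194,69].round(1))
E
```

```text
[-0.  0. -1.]
t 14.35 pos [547.6 -63.5 332. ] turn [-0.13 35.05  0.16] /8 [-0.02  4.38  0.02] shift now [0.0873 0.4483 0.0739] after turn [0.03   0.4479 0.112 ] /8 [0.0037 0.056  0.014 ] F [-0.9  0.1  0.5] grip 0.599
30 [-48.8  18.9  -3. ] 32 [-47.4  19.1  -2.2] 34 [-46.2  19.   -2.1] 36 [-45.   18.6  -2.4] 38 [-43.9  17.7  -3.8] 40 [ -62.   -60.3 -153.4] 42 [-41.9  14.9  -8.4] 44 [-40.7  14.3  -9. ] 46 [-39.4  14.   -9.1] 48 [-37.9  14.8  -7.3] 
146 [31.8  1.7 -9.6] 148 [33.2  2.1 -8.5] 150 [34.8  1.8 -8.5] 152 [36.2  2.  -7.7] 154 [37.9  1.2 -8.8] 156 [39.5  1.1 -8.4] 158 [41.2  0.2 -9.4] 160 [42.   2.4 -5.2] 162 [42.9  4.1 -1.7] [68.6 -1.4 -2.4]
```

Emit:
{"name": "move_arm", "arguments": {
  "rows": [
    [[0,4.4,0],[0.008,0.04,-0.005],0.8],
    [[0,4.4,0],[0.008,0.05,-0.005],0.9],
    [[0,4.4,0],[0.008,0.055,0],1],
    [[0,4.4,0],[0.008,0.055,0],1],
    [[0,4.4,0],[0.005,0.055,0],1],
    [[0,4.4,0],[0.005,0.055,0],1],
    [[0,4.4,0],[0,0.055,0.01],1],
    [[0,4.2,0],[0,0.055,0.02],1]
  ],
  "grip_force": 50
}}

```text
time: 15.35
tool_pos: [428.9, 344.3, 290.1]
tcp_rot: [-0.001, -0.095, 0.995, -0.001]
ft_force: [1.3, 0.4, -0.7]
grip_width: 1.001
```

```bash
python3 - <<'E'
from g import *
go([435,371,160],TV); print(monitor.observe()['qpos'].round(2))
E
```

```text
t 15.35 pos [428.9 344.3 290.1] turn [-0.08 -0.14  0.22] /8 [-0.01 -0.02  0.03] shift now [-0.0114  0.0253  0.1301] after turn [-0.011   0.0251  0.1301] /8 [-0.0014  0.0031  0.0163] F [ 1.3  0.4 -0.7] grip 1.001
[ 0.47  0.24  1.48 -0.    1.43 -1.29]
```

Emit:
{"name": "move_arm", "arguments": {
  "rows": [
    [[0,0,0],[-0.004,0.007,0.01],1],
    [[0,0,0],[-0.004,0.007,0.02],1],
    [[0,0,0],[-0.003,0.006,0.03],1],
    [[0,0,0],[0,0.005,0.03],1],
    [[0,0,0],[0,0,0.02],1],
    [[0,0,0],[0,0,0.01],1],
    [[0,0,0],[0,0,0],1],
    [[0,0,0],[0,0,0],1]
  ]
}}

```text
time: 16.35
tool_pos: [435.8, 368.1, 171.8]
tcp_rot: [0.0, -0.094, 0.996, -0.0]
ft_force: [0.0, -0.8, 0.7]
grip_width: 0.998
```

```bash
python3 - <<'E'
from g import *
from scipy.optimize import least_squares
c=cap('wrist'); W=world(c); im=c['image'].copy()
m=(abs(W[...,0]-435)<40)&(abs(W[...,1]-371)<40)&(W[...,2]>20)&(W[...,2]<80)&(im.astype(int).sum(-1)<300)
b=W[m]; r=least_squares(lambda x:np.linalg.norm(b-x[:3],axis=1)-28,[435,371,40],loss='soft_l1',f_scale=1.5); print(len(b),r.x.round(1),b.min(0).round(1),b.max(0).round(1))
g=(abs(W[...,0]-435)<80)&(abs(W[...,1]-371)<60)&(W[...,2]<20)&(W[...,2]>2); print('board z',np.median(W[g][:,2]).round(1))
g=(abs(W[...,0]-380)<60)&(abs(W[...,1]-450)<40)&(W[...,2]>18)&(W[...,2]<40);k=W[g]; print('knife',len(k), k.min(0).round() if len(k) else '')
go([r.x[0],r.x[1],33],TV)
cv2.imwrite('pics/w4.png',im[...,::-1])
E
```

```text
4617 [436.2 371.4  40. ] [408.2 343.7  33.9] [459.9 398.5  74.9]
board z 11.9
knife 4554 [335. 449.  18.]
t 16.4 pos [435.8 368.2 171.9] turn [-0.04  0.05  0.14] /8 [-0.    0.01  0.02] shift now [-0.0009  0.0032  0.1389] after turn [-0.001   0.0031  0.1389] /8 [-0.0001  0.0004  0.0174] F [-0.6  0.1 -0.4] grip 0.997
```

View pics/w4.png

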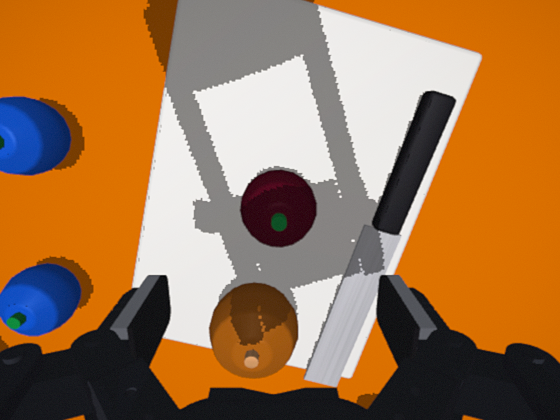

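The wrist view confirms the dark red beetroot at (278,208), with the onion at (254,330), the knife at (385,220), and the blue look-alikes off to the left. The fingers (y ± 57 mm) clear the knife at y ≥ 449.

Emit:
{"name": "move_arm", "arguments": {
  "rows": [
    [[0,0,0],[0,0.001,0.01],1],
    [[0,0,0],[0,0.001,0.025],1],
    [[0,0,0],[0,0.001,0.03],1],
    [[0,0,0],[-0.001,0,0.03],1],
    [[0,0,0],[0,0,0.015],1],
    [[0,0,0],[0,0,0.008],1],
    [[0,0,0],[0,0,0],1],
    [[0,0,0],[0,0,0],1]
  ]
}}

```text
time: 17.4
tool_pos: [436.1, 371.4, 53.9]
tcp_rot: [0.0, -0.095, 0.996, -0.0]
ft_force: [0.9, 0.5, -0.1]
grip_width: 1.0
```

```bash
python3 - <<'E'
from g import *
go([436.2,371.4,42],TV)
E
```

```text
t 17.4 pos [436.1 371.4  53.9] turn [-0.04  0.04  0.15] /8 [-0.    0.01  0.02] shift now [-0.     -0.      0.0119] after turn [-0.     -0.      0.0119] /8 [-0.     -0.      0.0015] F [ 0.9  0.5 -0.1] grip 1.0
```

Emit:
{"name": "move_arm", "arguments": {
  "rows": [
    [[0,0,0],[0,0,0.006],1],
    [[0,0,0],[0,0,0.006],1],
    [[0,0,0],[0,0,0],0.8],
    [[0,0,0],[0,0,0],0.5],
    [[0,0,0],[0,0,0],0.5],
    [[0,0,0],[0,0,0],0.5],
    [[0,0,0],[0,0,0],0.5],
    [[0,0,0],[0,0,0],0.5]
  ]
}}

```text
time: 18.4
tool_pos: [435.8, 371.1, 41.2]
tcp_rot: [-0.0, -0.094, 0.996, -0.001]
ft_force: [-0.1, -0.6, 3.7]
grip_width: 0.638
```

```bash
python3 p.py
```

```text
toolF [ 0.2 -0.5 -3.7] rel hatch [-119.98  608.45  -69.77] 0.638 18.4
```

Emit:
{"name": "move_arm", "arguments": {
  "rows": [
    [[0,0,0],[0,0,-0.01],0.45],
    [[0,0,0],[0,0,-0.025],0.45],
    [[0,0,0],[0,0,-0.04],0.45],
    [[0,0,0],[0,0,-0.045],0.45],
    [[0,0,0],[0,0,-0.045],0.45],
    [[0,0,0],[0,0,-0.045],0.45],
    [[0,0,0],[0,0,-0.045],0.45],
    [[0,0,0],[0,0,-0.03],0.45]
  ]
}}

```text
time: 19.4
tool_pos: [435.6, 371.5, 328.6]
tcp_rot: [0.001, -0.095, 0.996, -0.0]
ft_force: [0.2, -0.5, -0.1]
grip_width: 0.633
```

```bash
python3 p.py; python3 - <<'E'
from g import *
go(L(6,0,130),TD); go(L(6,0,130),TV);print(L(6,0,130))
E
```

```text
toolF [-0.1 -0.5  0.1] rel hatch [ 44.83 608.83 165.72] 0.633 19.4
t 19.4 pos [435.6 371.5 328.6] turn [ 2.000e-02 -3.493e+01  1.500e-01] /8 [ 0.   -4.37  0.02] shift now [ 0.013  -0.6088  0.0518] after turn [ 0.0388 -0.6088  0.0357] /8 [ 0.0049 -0.0761  0.0045] F [ 0.2 -0.5 -0.1] grip 0.633
t 19.4 pos [435.6 371.5 328.6] turn [-0.03  0.07  0.15] /8 [-0.    0.01  0.02] shift now [ 0.013  -0.6088  0.0518] after turn [ 0.0113 -0.6088  0.0515] /8 [ 0.0014 -0.0761  0.0064] F [ 0.2 -0.5 -0.1] grip 0.633
[ 537.54138068 -228.87602524  277.09911427]
```

Emit:
{"name": "move_arm", "arguments": {
  "rows": [
    [[0,-2,0],[0,-0.02,0],0.45],
    [[0,-3,0],[0,-0.04,0],0.45],
    [[0,-4,0],[0,-0.045,0],0.45],
    [[0,-4,0],[0,-0.045,0],0.45],
    [[0,-4,0],[0,-0.045,0],0.45],
    [[0,-4,0],[0,-0.045,0],0.45],
    [[0,-4,0],[0,-0.045,0],0.45],
    [[0,-4,0],[0,-0.045,0],0.45]
  ]
}}

```text
time: 20.4
tool_pos: [497.2, 46.4, 326.6]
tcp_rot: [0.25, -0.092, 0.964, 0.023]
ft_force: [1.0, 0.5, -0.8]
grip_width: 0.635
```

```bash
python3 p.py; python3 - <<'E'
from g import *
go(L(6,0,130),TD); print(monitor.observe()['qpos'].round(2))
E
```

```text
toolF [-0.6  0.3  1.3] rel hatch [ 43.79 277.93 163.92] 0.635 20.4
t 20.4 pos [497.2  46.4 326.6] turn [ 0.   -5.92  0.21] /8 [ 0.   -0.74  0.03] shift now [ 0.0351 -0.2778  0.0377] after turn [ 0.0378 -0.2779  0.0339] /8 [ 0.0047 -0.0347  0.0042] F [ 1.   0.5 -0.8] grip 0.635
[-0.28 -0.16  1.91  0.27  0.95 -2.15]
```

Emit:
{"name": "move_arm", "arguments": {
  "rows": [
    [[0,-2,0],[0.005,-0.04,0],0.45],
    [[0,-2,0],[0.007,-0.05,0.004],0.45],
    [[0,-1.9,0.2],[0.007,-0.055,0.005],0.45],
    [[0,0,0],[0.007,-0.055,0.005],0.45],
    [[0,0,0],[0.007,-0.045,0.005],0.45],
    [[0,0,0],[0.005,-0.03,0.005],0.45],
    [[0,0,0],[0,0,0.005],0.45],
    [[0,0,0],[0,0,0],0.45]
  ]
}}

```text
time: 21.4
tool_pos: [533.4, -224.7, 281.1]
tcp_rot: [0.298, -0.089, 0.95, 0.029]
ft_force: [-0.1, 0.2, 0.0]
grip_width: 0.635
```

```bash
python3 p.py; python3 - <<'E'
from g import *
go(L(6,0,60),TD); print(monitor.observe()['qpos'].round(2))
c=cap('wrist');cv2.imwrite('pics/w5.png',c['image'][...,::-1])
E
```

```text
toolF [ 0.   0.2 -0. ] rel hatch [  5.58   4.82 135.13] 0.635 21.4
t 21.4 pos [ 533.4 -224.7  281.1] turn [ 0.13 -0.21 -0.07] /8 [ 0.02 -0.03 -0.01] shift now [-0.0007 -0.005   0.0751] after turn [-0.0004 -0.0048  0.0751] /8 [-0.0001 -0.0006  0.0094] F [-0.1  0.2  0. ] grip 0.635
[-0.9   0.08  1.84  0.64  1.01 -2.95]
```

View pics/w5.png

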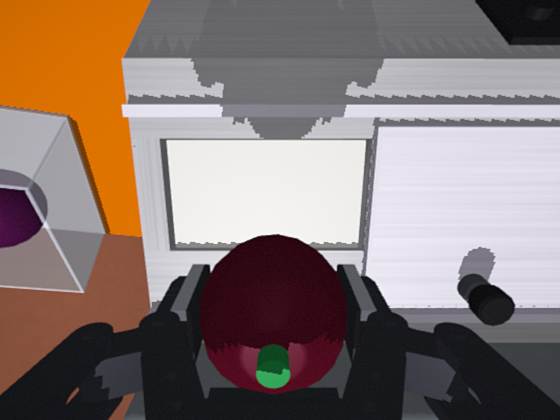

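The beetroot is held at (275,310), and the hatch (165–365, 140–245) is open with the flap shut and the cover's knob home. I'll descend to just over the flap.

Emit:
{"name": "move_arm", "arguments": {
  "rows": [
    [[0,0,0],[0,-0.002,0.01],0.45],
    [[0,-0.2,0],[0,-0.001,0.018],0.45],
    [[0,0,0],[0,-0.001,0.02],0.45],
    [[0,0,0],[-0.001,-0.001,0.02],0.45],
    [[0,0,0],[0,0,0.02],0.45],
    [[0,0,0],[0,0,0.012],0.45],
    [[0,0,0],[0,0,0],0.45],
    [[0,0,0],[0,0,0],0.45]
  ]
}}

```text
time: 22.45
tool_pos: [592.0, -219.8, 200.9]
tcp_rot: [0.3, -0.089, 0.949, 0.028]
ft_force: [0.8, 0.1, -0.5]
grip_width: 0.635
```

```bash
python3 p.py; python3 - <<'E'
from g import *
go(L(6,0,30),TD); go(L(6,0,-34),TD); print(monitor.observe()['qpos'].round(2))
E
```

```text
toolF [-0.4 -0.   0.9] rel hatch [ 7.48 -1.21 35.94] 0.635 22.45
t 22.45 pos [ 592.  -219.8  200.9] turn [-0.    0.07 -0.01] /8 [-0.    0.01 -0.  ] shift now [0.0015 0.0012 0.0059] after turn [0.0015 0.0012 0.0059] /8 [0.0002 0.0002 0.0007] F [ 0.8  0.1 -0.5] grip 0.635
t 22.45 pos [ 592.  -219.8  200.9] turn [-0.    0.07 -0.01] /8 [-0.    0.01 -0.  ] shift now [0.0016 0.0012 0.0699] after turn [0.0015 0.0012 0.0699] /8 [0.0002 0.0002 0.0087] F [ 0.8  0.1 -0.5] grip 0.635
[-0.79  0.25  1.86  0.72  0.8  -3.01]
```

Joint 6 is near its limit (−3.01 of −3.12), so I'll turn 4° about tool z for margin while pushing in.

Emit:
{"name": "move_arm", "arguments": {
  "rows": [
    [[0,0,1.5],[0,0.001,0],0.45],
    [[0,0,1.5],[0,0,0.004],0.45],
    [[0,0,1],[0,0,0.006],0.45],
    [[0,0,0],[0,0,0.006],0.45],
    [[0,0,0],[0,0,0.006],0.45],
    [[0,0,0],[0,0,0.006],0.45],
    [[0,0,0],[0,0,0.006],0.45],
    [[0,0,0],[0,0,0],0.45]
  ]
}}

```text
time: 23.45
tool_pos: [610.7, -215.8, 172.4]
tcp_rot: [0.298, -0.056, 0.952, 0.038]
ft_force: [-9.0, -2.2, 6.5]
grip_width: 0.634
```

```bash
python3 p.py; python3 - <<'E'
from g import *
go(L(6,0,-34),TD); print(monitor.observe()['qpos'].round(2))
E
```

```text
toolF [  3.8  -0.7 -10.6] rel hatch [ 6.81 -0.75  1.63] 0.634 23.45
t 23.45 pos [ 610.7 -215.8  172.4] turn [-0.04  0.02 -4.01] /8 [-0.   0.  -0.5] shift now [0.0009 0.0007 0.0356] after turn [0.0008 0.0008 0.0356] /8 [0.0001 0.0001 0.0045] F [-9.  -2.2  6.5] grip 0.634
[-0.76  0.31  1.86  0.76  0.74 -2.96]
```

Emit:
{"name": "move_arm", "arguments": {
  "rows": [
    [[0,0,0],[0,0.001,0.005],0.45],
    [[0,0,0],[0,0,0.006],0.45],
    [[0,0,0],[0,0,0.006],0.45],
    [[0,0,0],[0,0,0.006],0.45],
    [[0,0,0],[0,0,0.006],0.45],
    [[0,0,0],[0,0,0.004],0.45],
    [[0,0,0],[0,0,0],0.45],
    [[0,0,0],[0,0,0],0.45]
  ]
}}

```text
time: 24.45
tool_pos: [627.9, -210.6, 143.6]
tcp_rot: [0.297, -0.055, 0.952, 0.039]
ft_force: [-6.4, -1.7, -1.8]
grip_width: 0.637
```

```bash
python3 p.py; python3 - <<'E'
from g import *
go(L(6,0,-36),TD); print(monitor.observe()['qpos'].round(2))
E
```

```text
toolF [ 6.4 -0.9 -2.3] rel hatch [  4.91   1.24 -32.23] 0.637 24.45
t 24.45 pos [ 627.9 -210.6  143.6] turn [ 0.09 -0.15 -4.07] /8 [ 0.01 -0.02 -0.51] shift now [-0.0012 -0.0012  0.0038] after turn [-0.0011 -0.0012  0.0038] /8 [-0.0001 -0.0002  0.0005] F [-6.4 -1.7 -1.8] grip 0.637
[-0.73  0.37  1.85  0.8   0.68 -2.99]
```

Emit:
{"name": "move_arm", "arguments": {
  "rows": [
    [[0,0,0],[-0.001,-0.001,0.003],0.45],
    [[0,0,0],[0,0,0],0.45],
    [[0,0,0],[0,0,0],0.9],
    [[0,0,0],[0,0,0],0.9],
    [[0,0,0],[0,0,0],0.9],
    [[0,0,0],[0,0,0],0.9],
    [[0,0,0],[0,0,0],0.9],
    [[0,0,0],[0,0,0],0.9]
  ]
}}

```text
time: 25.45
tool_pos: [630.8, -212.0, 141.7]
tcp_rot: [0.297, -0.056, 0.952, 0.038]
ft_force: [-6.3, -4.4, -3.3]
grip_width: 0.902
```

```bash
python3 p.py; python3 - <<'E'
from g import *
c=cap('wrist');cv2.imwrite('pics/w6.png',c['image'][...,::-1])
E
```

```text
toolF [ 7.4 -3.7 -1.3] rel hatch [  6.    -0.77 -35.23] 0.902 25.45
```

View pics/w6.png

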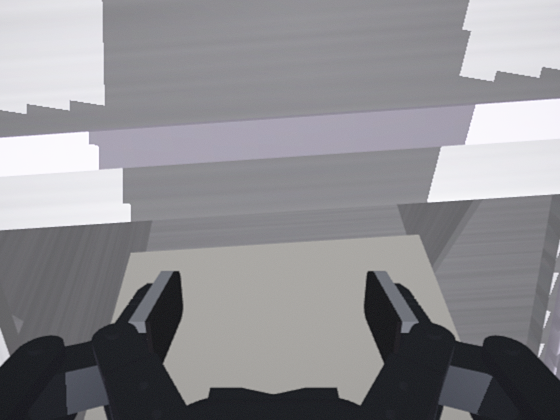

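The beetroot has left the fingers and dropped inside. Only the pushed-down flap (130–440, 240–400) is visible. I'll withdraw straight out.

Emit:
{"name": "move_arm", "arguments": {
  "rows": [
    [[0,0,0],[0,0,-0.006],0.9],
    [[0,0,0],[0,0,-0.01],0.9],
    [[0,0,0],[0,0,-0.012],0.9],
    [[0,0,0],[0,0,-0.015],0.9],
    [[0,0,0],[0,0,-0.02],0.9],
    [[0,0,0],[0,0,-0.03],0.9],
    [[0,0,0],[0,0,-0.03],0.9],
    [[0,0,0],[0,0,-0.03],0.9]
  ]
}}

```text
time: 26.5
tool_pos: [545.2, -227.8, 270.5]
tcp_rot: [0.299, -0.056, 0.952, 0.038]
ft_force: [-0.1, -0.4, 0.9]
grip_width: 0.898
```

Emit:
{"name": "move_arm", "arguments": {
  "rows": [
    [[0,0,0],[0,0.005,-0.01],0.9],
    [[0,0,0],[0,0.01,-0.01],0.9],
    [[0,0,0],[0,0.015,-0.01],0.9],
    [[0,0,0],[0,0.01,0],0.9],
    [[0,0,0],[0,0,0],0.9],
    [[0,0,0],[0,0,0],0.9],
    [[0,0,0],[0,0,0],0.9],
    [[0,0,0],[0,0,0],0.9]
  ]
}}

```text
time: 27.5
tool_pos: [523.7, -191.5, 294.8]
tcp_rot: [0.298, -0.055, 0.952, 0.039]
ft_force: [-0.5, 1.0, -0.0]
grip_width: 0.9
```

```bash
python3 p.py; python3 - <<'E'
from g import *
c=cap('wrist');cv2.imwrite('pics/w7.png',c['image'][...,::-1]); W=world(c)@A.T-[U-70,Y,M]
for nm in (None,):
    F=(abs(W[...,0])<30)&(abs(W[...,1])<60)&(W[...,2]<60)&(W[...,2]>-170); f=W[F]; print('flap n',len(f),'out pct',np.percentile(f[:,2],[1,10,50,90,99]).round(1))
    f=f[abs(f[:,2]+8)<25]
    if len(f): q=np.linalg.lstsq(np.c_[f,np.ones(len(f))][:,[0,1,3]],f[:,2],rcond=None)[0]; print('plane',q.round(3))
K=(abs(W[...,0]-70)<25)&(abs(W[...,1]-158)<30)&(W[...,2]>32)&(W[...,2]<60);k=W[K]; print('knob',len(k),np.percentile(k,[1,50,99],0).round(1) if len(k) else 0)
E
```

```text
toolF [ 0.3  1.  -0.2] rel hatch [ 10.65  39.31 148.31] 0.9 27.5
flap n 11196 out pct [-10.   -9.3  -8.4  -7.6  -6.8]
plane [-1.000e-03 -1.000e-03 -8.425e+00]
knob 1063 [[ 56.4 146.6  32.5]
 [ 66.8 157.3  39.5]
 [ 80.2 170.6  41.1]]
```

View pics/w7.png

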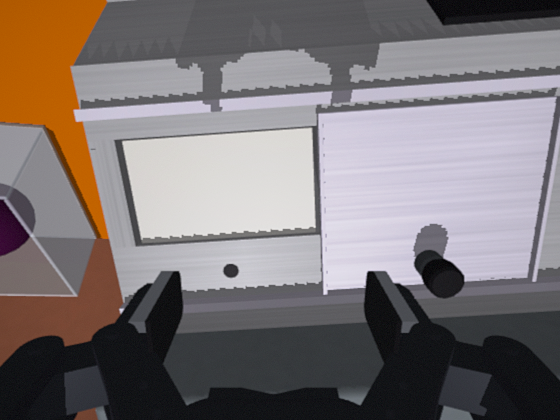

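The flap at (220,185) is shut: its plane lies 8 mm under the deck with zero slope. The knob at (438,275) is home, no beetroot is visible outside, and the gripper is clear.

```bash
python3 -c "
from plant import ctrl
print(ctrl.job_done())"
```

```text
the job is handed in; nothing more can be done
None
```

I pulled the plunger knob about 10 mm and slid the cover open. I let go at about 142 mm and nudged the cover on until the pin dropped in. I then took the beetroot from the board, pushed it in past the flap square to the deck, released it inside and withdrew. I handed the job in at 27.5 s.

**Cover:** it is at about 159 mm. The push force rose to 8 N and the tool lagged when the pin caught. The knob top reads 41 mm out of the deck, the same as when locked shut.

**Flap:** the last wrist image shows it shut. Its plane lies 8.4 mm under the deck with no slope.

**Beetroot:** it was no longer in the gripper after release, nor in the last wrist view. I did not see it on the bay floor, because the shut flap hides it.

**Bystanders:** no move took the arm or gripper near them beyond planned clearances, but I took no final picture of the board.

**Disagreement:** early estimates of the slicer's yaw ranged from 8.4 to 11.4 degrees. I used 10.7; the slide showed little sideways load and the hatch edges measured within 1 mm of where it put them.

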